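Seat a round flask in the sprung cradle of an inspection stand and hold it down

TASK

Get the flask ready for inspection: slide the white diffuser panel from its aluminium rack down into the blue slot of the inspection stand until it is fully home, and let go of it. Then lift the round flask out of its cork ring, set it upright in the orange sprung ring of the stand, press it down as far as the ring will go and finish while still holding it pressed down there. Do not disturb the bottle, beaker and jar standing nearby.

Things in the scene. Friction and masses are not known exactly. Their poses are not given: they have to be found in the camera images.
- panel_mid (a point): Centre (half-way up) of the loose panel, 0.12 kg: white slab 100 mm wide (its y), 100 high, 8 thick (its x), with a blue grip tab 40 wide, 28 high, 8 thick on the middle of its top edge; 128 mm high in all. z is up. Underside 64 mm below this point, middle of the tab 50 mm above it. Starts upright in the rack. Either face may face the lamp.
- rack: Fixed aluminium storage rack, 80 x 124 mm, 40 mm high; origin at the centre of its underside on the bench. Holds the panel loosely in an 11 mm slot along its y, whose floor is 8 mm above the bench. Stands left or right of the stand.
- slot (a point): Middle of the floor of the stand's upright slot, 12 mm above the bench; open at the top, between two blue end channels: 10 mm wide (x), 103 mm long (y), straight walls 60 mm high, flared mouths to 72 mm. x points to the ring, z up. A panel fully home stands on the floor, its centre 64 mm above this point.
- stand: Fixed inspection stand: white base 220 x 150 mm, 12 mm thick; origin at the centre of its underside on the bench, same axes as the slot. The slot is 60 mm towards -x, the ring's axis 40 mm towards +x. A grey lamp box, 62 mm above the bench, stands behind the slot at -x.
- cradle_seat (a point): Centre of the orange ring's top face (moves with the ring; unpressed 70 mm above the bench): inner diameter 60 mm, outer 84, 12 thick, open below. The seated bulb rests on the inner edge: flask's lowest point 13 mm below the top face, flask's centre 56 mm above it. Guide posts 60 mm to either side (stand's y) end 78 mm above the bench.
- cradle (a joint): Downward travel of the sprung ring on its guide posts, 0 (up) to 0.018 m (at the stop). Pushing the seated flask takes about 2 N to start and about 7 N at the stop. The flask's own weight does not move the ring; it springs back up when let go.
- flask_mid (a point): Centre (half-way up) of the loose round flask, 137 mm high, 0.16 kg: clear bulb of 84 mm diameter with a heavy base, neck of 28 mm diameter, red cap 33 mm in diameter and 12 high. z is up. Lowest point 68.5 mm below this point, bulb's centre 26.5 mm below it; bare neck from 13 to 56 mm above it, good to grip about 37 mm above it.
- cork_ring: Fixed cork ring in which the flask rests upright at the start: outer diameter 110 mm, inner 60 mm, 30 mm high; origin at the centre of its underside on the bench. Stands left or right of the stand.
- bottle: Loose amber bottle with a white cap, 56 mm diameter, 110 mm high; origin at the centre of its underside. A bystander.
- beaker: Loose open glass beaker, 64 mm diameter, 80 mm high; origin at the centre of its underside. A bystander.
- jar: Loose white jar with a blue lid, 64 mm diameter, 70 mm high; origin at the centre of its underside. A bystander.
Things that resemble listed ones, but are neither listed nor needed, are in the scene too. Leave any black, turquoise or yellow look-alike of the part that bears flask_mid alone.

How it is judged:
On the way, in this order (a step that is already met when the one before it is completed fails the run):
1. the panel is fully home in the stand's slot and let go (x of panel_mid in the frame of slot between -0.005 and 0.005 m and y of panel_mid in the frame of slot between -0.006 and 0.006 m and z of panel_mid in the frame of slot between 0.06 and 0.068 m and angle between panel_mid's own z axis and vertical below 0.08 rad and angle between the x axis of panel_mid and the x axis of slot, either way round below 0.08 rad and contact force between the fingers and panel below 0.5 N), for 0.2 s.
2. the flask sits upright in the sprung ring and is pressed down with it (all of step 1 and horizontal distance between flask_mid and cradle_seat below 0.012 m and z of flask_mid in the frame of cradle_seat between 0.05 and 0.062 m and angle between flask_mid's own z axis and vertical below 0.2 rad and value of joint cradle above 0.0145 m and contact force between flask and cradle above 4 N and contact force between the fingers and flask above 3 N), for 0.2 s.
At the end, for the whole second after the job is handed in: Panel home in the slot (4 mm in height, 5 across, 6 along, 0.08 rad), not touched by the fingers. Flask still, in the ring within 12 mm, 6 mm in height, tilt under 0.2 rad; ring down at least 14.5 of 18 mm, flask bearing on it with over 4 N, fingers on the flask with over 3 N (all of step 2 and linear speed of flask below 0.02 m/s); the arm keeps its last pose, push and grip.
It fails at once if the bottle is pushed more than 30 mm or tipped (distance of bottle from where it was at the start of the episode above 0.03 m or angle between bottle's own z axis and vertical above 0.35 rad).
It fails at once if the beaker is pushed more than 30 mm or tipped (distance of beaker from where it was at the start of the episode above 0.03 m or angle between beaker's own z axis and vertical above 0.35 rad).
It fails at once if the jar is pushed more than 30 mm or tipped (distance of jar from where it was at the start of the episode above 0.03 m or angle between jar's own z axis and vertical above 0.35 rad).
It also fails if it takes over 59 s, if anything falls off the work surface, if the arm or the gripper's body presses on something with over 40 N, if the wrist force passes 120 N, or if a joint passes its speed limit or range.

ROBOT

A 6-joint arm with a two-finger parallel gripper is mounted at the origin on the work surface. World frame = base frame: x ahead of the robot, y to its left, z up, the work surface at z = 0. Lengths are in m, angles in rad, forces in N, time in s.
With the tool pointing down it reaches from about 0.3 to 0.775 m from the base axis. Payload 14.6 kg.
Tool frame: the origin (TCP) lies at the centre of the arm's flange, where the gripper is bolted on; the fingertips stand 199 mm ahead of it and the grasp point (between the pads) lies ctrl.tcp_to_grasp ahead of it (ctrl.tcp_to_grasp is the distance from the TCP to the grasp point, in m); z points along the fingers, y is the line along which they close (so a half turn about z gives the same grasp; the last joint's range is limited). The gripper opens to 94 mm and grips with 3 to 60 N. Pads are 16 mm wide; open, the fingers measure 119 mm over their backs; the gripper's body (75 mm by 177 mm) begins 78 mm behind the grasp point.
Start: joints at [-1.278, 0.3, 1.521, -0, 1.321, -0.067], TCP at [0.194, -0.515, 0.405] pointing down, gripper open.
Joint ranges: [-3.03, 3.03], [-0.79, 2.21], [0.23, 2.52], [-1.04, 4.18], [0, 3.07], [-2.55, 2.55]. Speed limits (rad/s): [2.22, 2.22, 2.57, 3.14, 3.14, 3.14].

INTERFACE

Orientations are given as [roll, pitch, yaw] about the fixed x, y, z axes, in that order (R = Rz(yaw) Ry(pitch) Rx(roll)).
In Python, from station import ctrl gives the robot as it stands. The module is installed in compiled form; this text tells all that it offers.
- The arm moves only by the shell command python3 -m jog 'ROWS' [OPENING] [FORCE]. ROWS is JSON, a list of rows, each a list of 6 numbers: the shift along the tool's x, y, z in cm, then the turn, a rotation vector about the tool's x, y, z in rad. In form: [[tx, ty, tz, ax, ay, az], ...]. A call has 1 to 8 rows; each row is the pose to reach, as a shift and turn from the pose commanded when the call began, along the tool's axes at that moment; what a row does not reach only later rows make up. A row lasts 1/10 s, in which the tool goes at most 50 mm and 8.59 degrees, less where a joint would pass 70% of its speed; a pose out of reach is approached as far as the arm can. A call with a gripper value outside its range is refused whole. OPENING is the opening in per cent of the stroke, from 0 (shut) to 100 (fully open), set as the call begins (- or left out, the last holds). The fingers move at their own pace and stop on an object; FORCE is the grip in N (left out, the last holds). Time passes only in rows, so rows that repeat a pose let the fingers close. It gives the time, the measured TCP pose, the force, the opening and the grip force at its end, in the units of the state.
- ctrl.get_obs(): the state, without advancing time (a new reading comes with each control period).
- ctrl.camera(name): name is "scene" or "side" or "wrist"; returns a dict with "img" (420x560x3 uint8, blue, green, red), "intrinsics" (3x3 intrinsics, pixels), "k1" (the pictures are not rectified: a ray, as slopes to the right and down, at radius r is drawn at 1 + k1 r^2 times it, then the intrinsics apply), "R" (3x3) and "t" (3): a world point X has camera coordinates R X + t. Camera axes: x right, y down, z forward; pixel columns grow to the right and rows downward; lengths in m; the calibration is good to about 2 mm. A picture is of the moment at which its call begins. There is no depth.
- ctrl.hand_in(): hands the job in; it is judged then, once.
The state is a dict: "time_s": time; "qpos": joint angles; "joint_vel": joint speeds; "tau": joint torques, N m; "ee_pos": TCP position; "eef_rot": TCP orientation; "force": force on the tool from outside, world axes, zero at the start; "moment": the same for the moment, N m; "grip_width": finger opening in m; "grip_force": force on a finger pad.
Only numpy, scipy, OpenCV 4.12 (cv2) and the standard library are available. Lean on these libraries where they do the work, as an engineer would, in place of code of your own. Each camera call takes 0.05 s, during which the arm holds its last target. There are 200 camera calls.

## Working session

There is one attempt and no reset: what is moved stays moved. The work goes in short steps, Python scripts to look and compute and a shell command to move; the robot and the scene stay as the last step left them, time stands still between calls to the robot, and variables do not carry over. Pictures are saved under pics/ and viewed, at most 13 in all, crops included, and the job is handed in when it is done.

```bash
mkdir -p pics
cat > h.py <<'E'
import numpy as np, cv2, json
from station import ctrl
def snap(n,f):
    c=ctrl.camera(n); cv2.imwrite('pics/'+f,c['img'])
    np.savez('pics/'+f+'.npz',**{k:np.asarray(c[k]) for k in('img','intrinsics','k1','R','t')}); return c
def load(f): 
    d=np.load('pics/'+f+'.npz'); return {k:d[k] for k in d}
def ray(c,u,v):
    K=c['intrinsics']; p=cv2.undistortPoints(np.array([[[u,v]]],float),K,np.array([float(c['k1']),0,0,0]))[0,0]
    R=c['R']; d=R.T@np.array([p[0],p[1],1]); return -R.T@c['t'],d/np.linalg.norm(d)
def plane(c,u,v,z):
    o,d=ray(c,u,v); return o+d*(z-o[2])/d[2]
def tri(c1,p1,c2,p2):
    A=[];b=[]
    for c,p in((c1,p1),(c2,p2)):
        o,d=ray(c,*p); M=np.eye(3)-np.outer(d,d); A.append(M);b.append(M@o)
    return np.linalg.lstsq(np.vstack(A),np.hstack(b),rcond=None)[0]
def proj(c,X):
    x=c['R']@np.array(X)+c['t']; p=x[:2]/x[2]; p=p*(1+c['k1']*(p@p)); K=c['intrinsics']; return K[0,0]*p[0]+K[0,2],K[1,1]*p[1]+K[1,2]
E
python3 - <<'E'
from h import *
a=snap('scene','s1.png');b=snap('side','d1.png')
for c in(a,b): print((-c['R'].T@c['t']).round(3))
w=snap('wrist','w1.png')
o=ctrl.get_obs();print(o,ctrl.tcp_to_grasp)
E
```

```text
[1.218 0.314 1.119]
[0.339 0.827 0.949]
{'time_s': 0.15, 'qpos': array([-1.27756623e+00,  3.00329155e-01,  1.52145408e+00, -4.52376435e-06,
        1.32074354e+00, -6.66053116e-02]), 'joint_vel': array([ 0.00214244, -0.0011375 , -0.00243424,  0.00028505, -0.00118573,
       -0.00092677]), 'tau': array([ 2.10992694e-03, -5.31951034e+01, -3.52819419e+01,  7.08380551e-02,
        2.35905068e-02, -4.49066943e-05]), 'ee_pos': array([ 0.1936506 , -0.51474509,  0.40421784]), 'eef_rot': array([-3.14066031e+00, -5.77990056e-05,  3.59836502e-01]), 'force': array([ 0.79287988,  0.48630496, -0.16426939]), 'moment': array([-0.02279717,  0.00631637,  0.01688166]), 'grip_force': 0.0, 'grip_width': 0.09402927743442488} 0.1804
```

View pics/s1.png

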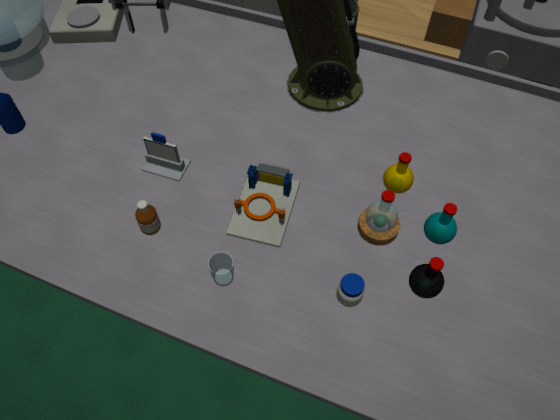

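View pics/d1.png

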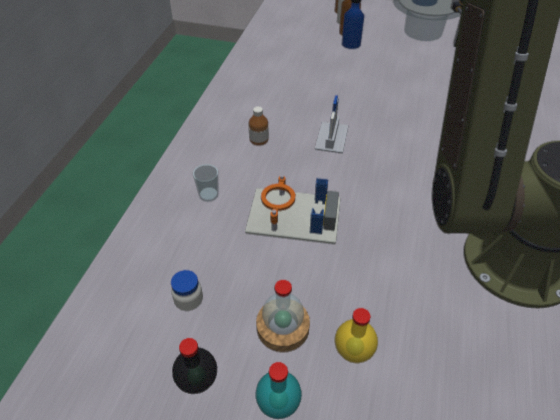

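The scene picture shows the panel in its rack at (163,155), stand at (265,205) with the orange ring at (260,207), bottle (148,217), beaker (221,268) and jar (351,288). Flask candidates are the clear one on cork (380,220), yellow (398,175), turquoise (441,226) and black (427,279). Only the clear bulb standing in the cork ring fits (side view: (283,315)). Next I'll enlarge it and the stand, and measure.

Run:
```python
from h import *
a=load('s1.png');b=load('d1.png')
def crop(c,x,y,w,h): return cv2.resize(c['img'][y:y+h,x:x+w],(400,300),interpolation=cv2.INTER_CUBIC)
cv2.imwrite('pics/crop.png',np.vstack([np.hstack([crop(a,130,120,80,60),crop(a,220,155,120,90)]),np.hstack([crop(a,345,170,80,60),crop(b,235,165,120,90)])]))
def blobs(c,name,lo,hi,mn=15):
    m=cv2.inRange(cv2.cvtColor(c['img'],cv2.COLOR_BGR2HSV),lo,hi)
    n,l,s,ce=cv2.connectedComponentsWithStats(m)
    print(name,[(s[i].tolist(),ce[i].round(1).tolist()) for i in range(1,n) if s[i,4]>=mn])
for n,c in(('s',a),('d',b)):
    blobs(c,n+' red',(0,200,120),(5,255,255)); blobs(c,n+' orange',(6,200,120),(14,255,255)); blobs(c,n+' blue',(105,140,50),(125,255,255))
```

```text
s red [([400, 153, 11, 8, 72], [405.2, 156.5]), ([382, 190, 13, 10, 94], [388.2, 194.8]), ([445, 203, 12, 10, 91], [450.5, 207.8]), ([430, 257, 14, 12, 123], [436.6, 262.7])]
s orange [([260, 193, 20, 25, 113], [270.0, 205.3]), ([239, 194, 24, 25, 121], [249.3, 206.7])]
s blue [([0, 93, 6, 14, 60], [1.9, 98.9]), ([151, 133, 14, 5, 33], [157.5, 134.8]), ([247, 165, 9, 12, 60], [251.4, 170.0]), ([284, 173, 9, 11, 58], [287.6, 177.8]), ([341, 273, 23, 22, 404], [352.1, 283.8])]
d red [([276, 281, 13, 10, 53], [281.8, 284.9]), ([355, 311, 14, 10, 38], [360.6, 315.3]), ([180, 339, 14, 11, 52], [187.2, 343.8])]
d orange []
d blue [([343, 3, 20, 45, 691], [352.6, 26.6]), ([334, 96, 3, 14, 31], [335.0, 102.4]), ([316, 180, 11, 20, 171], [321.1, 188.7]), ([311, 210, 12, 23, 176], [316.5, 221.8]), ([171, 271, 27, 24, 511], [184.1, 282.3])]
```

View pics/crop.png

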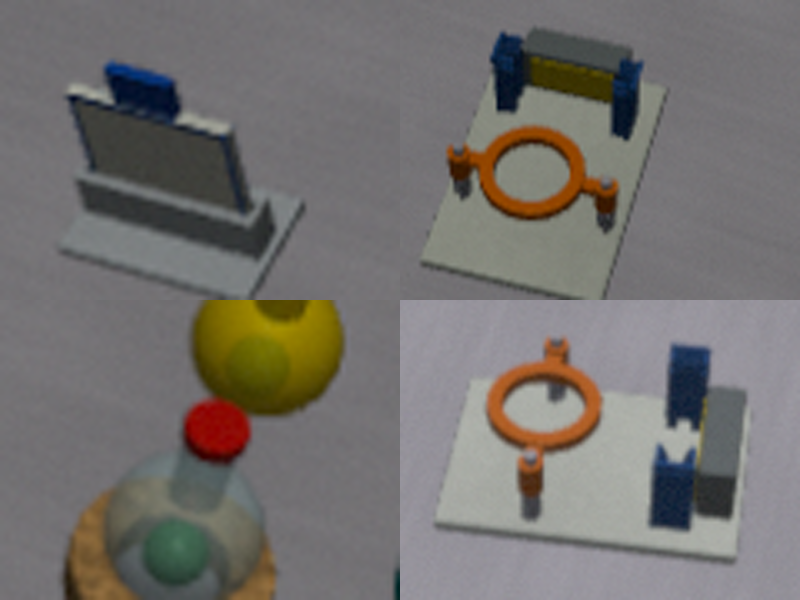

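The crop confirms it: the clear flask with red cap stands in the cork ring, and the panel's blue tab is at scene (158,135). Post tops are at scene (238,200) and (281,210), and at side (282,178) and (274,212).

Run:
```python
from h import *
a=load('s1.png');b=load('d1.png')
T=lambda p,q:tri(a,p,b,q).round(4)
print('ring',T((259.9,206.6),(278.2,196.5)))
p1=T((237.7,200),(282.1,177.6));p2=T((281.2,210.5),(274,212.1));print('posts',p1,p2,np.linalg.norm(p2-p1),(p1+p2)/2)
d=p2-p1;print('stand y-dir yaw(p1->p2)',np.arctan2(d[1],d[0]))
for p in((299.5,182),(226.3,233.6),(281,245)):print('base sc',plane(a,*p,.012).round(4))
print('blue',T((251.4,170),(321.1,188.7)),T((287.6,177.8),(316.5,221.8)))
print('tab',T((157.5,134.8),(335,102.4)))
t1,t2=plane(a,151.6,133,.136),plane(a,165.6,136,.136);print(t1.round(4),t2.round(4),np.arctan2(*(t2-t1)[1::-1]))
t1,t2=plane(a,143.6,138,.108),plane(a,176.4,145.4,.108);print(t1.round(4),t2.round(4),np.arctan2(*(t2-t1)[1::-1]))
print('cap',T((388.2,194.3),(283,288)),plane(a,388.2,194.3,.15))
for n,p in(('bottle',(149,228)),('beaker',(223,278)),('jar',(350,296)),('yellow',(398,178))):print(n,plane(a,*p,.01).round(3))
```

```text
ring [0.5724 0.0091 0.0639]
posts [ 0.579  -0.0509  0.0701] [0.5666 0.0664 0.0701] 0.11795359256928124 [0.5728  0.00775 0.0701 ]
stand y-dir yaw(p1->p2) 1.6761170196561979
base sc [0.4238 0.0676 0.012 ]
base sc [ 0.6553 -0.0519  0.012 ]
base sc [0.633  0.0944 0.012 ]
blue [ 0.4755 -0.054   0.0633] [0.4621 0.0485 0.0591]
tab [ 0.5018 -0.322   0.1271]
[ 0.5073 -0.3359  0.136 ] [ 0.5027 -0.2947  0.136 ] 1.6813418950934553
[ 0.5117 -0.3658  0.108 ] [ 0.5016 -0.2672  0.108 ] 1.6720777218008445
cap [0.4761 0.3118 0.15  ] [0.47634801 0.31206206 0.15      ]
bottle [ 0.717 -0.252  0.01 ]
beaker [ 0.774 -0.005  0.01 ]
jar [0.701 0.303 0.01 ]
yellow [0.303 0.324 0.01 ]
```

```bash
cat >> h.py <<'E'
from scipy.spatial.transform import Rotation as Ro
def rel(x,y,z,yaw):
    o=ctrl.get_obs(); R=Ro.from_euler('xyz',o['eef_rot']); T=Ro.from_euler('xyz',[np.pi,0,yaw])
    print('row cm',(R.inv().apply(np.array([x,y,z])-o['ee_pos'])*100).round(2),'rad',(R.inv()*T).as_rotvec().round(4),'t',o['time_s'])
E
python3 -m jog '[[36,-7.6,0,0,0,-1.32],[36,-7.6,0,0,0,-1.32],[36,-7.6,0,0,0,-1.32],[36,-7.6,0,0,0,-1.32],[36,-7.6,0,0,0,-1.32],[36,-7.6,0,0,0,-1.32],[36,-7.6,0,0,0,-1.32],[36,-7.6,0,0,0,-1.32]]' 100
python3 -c "
from h import *
rel(.504,-.317,.405,1.68)"
```

```text
time_s: 0.95
ee_pos: [0.5067, -0.3142, 0.4041]
eef_rot: [-3.141, -0.001, 1.569]
force: [-1.2, -0.4, -1.2]
grip_width: 0.0937
grip_force: 0.0
row cm [-0.28 -0.27 -0.09] rad [-0.0002 -0.0007 -0.1109] t 0.95
```

```bash
python3 -m jog '[[-0.3,-0.3,0,0,0,-0.11],[-0.3,-0.3,0,0,0,-0.11],[-0.3,-0.3,0,0,0,-0.11],[-0.3,-0.3,0,0,0,-0.11],[-0.3,-0.3,0,0,0,-0.11],[-0.3,-0.3,0,0,0,-0.11]]'
python3 - <<'E'
from h import *
w=snap('wrist','w2.png')
print(ctrl.get_obs()['eef_rot'],(-w['R'].T@w['t']).round(3),w['R'].T@[0,0,1],w['R'].T@[1,0,0])
E
```

```text
time_s: 1.55
ee_pos: [0.5006, -0.32, 0.4047]
eef_rot: [3.141, 0.0, 1.668]
force: [0.2, -0.0, -0.5]
grip_width: 0.0935
grip_force: 0.0
[3.14153389e+00 6.07323482e-05 1.66878581e+00] [ 0.494 -0.246  0.385] [ 0.02372854 -0.25120878 -0.96764203] [ 9.95270095e-01  9.71430780e-02 -8.13200679e-04]
```

View pics/w2.png

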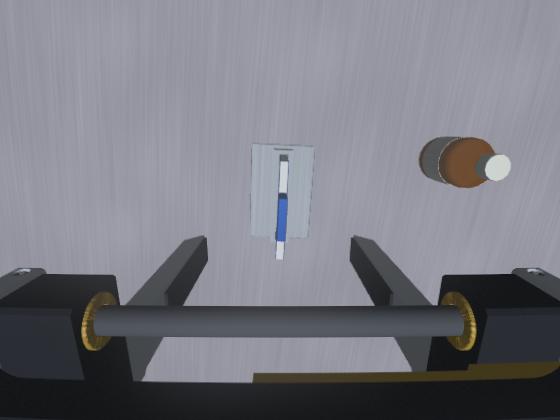

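The wrist view shows the panel edge-on from (284,157) to (280,258), with the tab top from (283,195) to (281,241) between the fingers. I'll measure it precisely from this view.

Run:
```python
from h import *
w=load('w2.png'); hsv=cv2.cvtColor(w['img'],cv2.COLOR_BGR2HSV)
m=cv2.inRange(hsv,(105,140,50),(125,255,255)); m[:150]=0;m[270:]=0;m[:,:240]=0;m[:,320:]=0
p=cv2.findNonZero(m); bx=cv2.boxPoints(cv2.minAreaRect(p));print(bx.round(1).tolist())
v=p[:,0,1]
f=[p[v==k][:,0].mean(0) for k in(v.min()+4,v.max()-4)];e=[p[v==k][:,0].mean(0) for k in(v.min(),v.max())]
P=[plane(w,*q,.136) for q in f];d=P[1]-P[0];print(np.round(f,1).tolist(),np.round(P,4).tolist(),'yaw',np.arctan2(-d[1],-d[0]))
E=[plane(w,*q,.136) for q in e];print('tab ends',np.round(E,4).tolist(),np.mean(E,0))
for q in((284,157),(280,258)):print(plane(w,*q,.108).round(4))
# rack edges top face corners
for q in((252,144),(314,147),(310,238),(250,236)):print('rack?',plane(w,*q,.04).round(4), plane(w,*q,0.008).round(4))
```

```text
[[276.6000061035156, 240.0], [278.8999938964844, 198.60000610351562], [286.6000061035156, 199.0], [284.29998779296875, 240.39999389648438]]
[[282.5, 203.0], [280.5, 236.0]] [[0.5032, -0.3044, 0.136], [0.5045, -0.335, 0.136]] yaw 1.6127603583304924
tab ends [[0.5029, -0.3008, 0.136], [0.5049, -0.3388, 0.136]] [ 0.50388242 -0.31982641  0.136     ]
[ 0.5012 -0.2667  0.108 ]
[ 0.5075 -0.3688  0.108 ]
rack? [ 0.4646 -0.2605  0.04  ] [ 0.4619 -0.2618  0.008 ]
rack? [ 0.5363 -0.2569  0.04  ] [ 0.5403 -0.2579  0.008 ]
rack? [ 0.5456 -0.3682  0.04  ] [ 0.5503 -0.3795  0.008 ]
rack? [ 0.4706 -0.3729  0.04  ] [ 0.4684 -0.3846  0.008 ]
```

```bash
python3 -c "
from h import *
rel(.504,-.3185,.304,1.635)"
```

```text
row cm [ 0.12  0.34 10.07] rad [0.0001 0.0001 0.0338] t 1.6
```

```bash
python3 -m jog '[[0.1,0.35,2,0,0,0.034],[0.1,0.35,5,0,0,0.034],[0.1,0.35,7.5,0,0,0.034],[0.1,0.35,9,0,0,0.034],[0.1,0.35,10,0,0,0.034],[0.1,0.35,10,0,0,0.034],[0.1,0.35,10,0,0,0.034]]'
python3 -m jog '[[0,0,0,0,0,0],[0,0,0,0,0,0],[0,0,0,0,0,0],[0,0,0,0,0,0],[0,0,0,0,0,0],[0,0,0,0,0,0],[0,0,0,0,0,0],[0,0,0,0,0,0]]' 0 25
```

```text
time_s: 2.3
ee_pos: [0.5044, -0.3187, 0.3056]
eef_rot: [3.141, 0.001, 1.636]
force: [-0.4, 0.3, 0.2]
grip_width: 0.0942
grip_force: 0.0
time_s: 3.1
ee_pos: [0.5042, -0.3185, 0.3046]
eef_rot: [3.142, -0.0, 1.636]
force: [-0.1, -0.4, 0.8]
grip_width: 0.0335
grip_force: 0.0
```

```bash
python3 -m jog '[[0,0,0,0,0,0],[0,0,0,0,0,0],[0,0,0,0,0,0],[0,0,0,0,0,0],[0,0,0,0,0,0],[0,0,0,0,0,0]]' 0 25
python3 -m jog '[[0,0,-1,0,0,0],[0,0,-3,0,0,0],[0,0,-6,0,0,0],[0,0,-9,0,0,0],[0,0,-11,0,0,0],[0,0,-12,0,0,0],[0,0,-12,0,0,0]]'
python3 -c "
from h import *
rel(.462,-.06,.424,1.69)"
```

```text
time_s: 3.7
ee_pos: [0.5042, -0.3185, 0.3046]
eef_rot: [-3.142, 0.0, 1.636]
force: [-0.4, 0.1, -0.7]
grip_width: 0.0076
grip_force: 25.0
time_s: 4.4
ee_pos: [0.5041, -0.3184, 0.426]
eef_rot: [3.14, 0.001, 1.636]
force: [0.1, 0.0, -1.4]
grip_width: 0.0078
grip_force: 25.0
row cm [26.06 -2.52  0.16] rad [ 0.0016  0.0014 -0.0541] t 4.4
```

```bash
python3 -m jog '[[4,-0.4,0,0,0,-0.01],[9,-1,0,0,0,-0.02],[14,-1.5,0,0,0,-0.04],[19,-2,0,0,0,-0.054],[22,-2.4,0,0,0,-0.054],[23,-2.5,0,0,0,-0.054],[23,-2.5,0,0,0,-0.054],[23,-2.5,0,0,0,-0.054]]'
python3 - <<'E'
from h import *
w=snap('wrist','w3.png');snap('scene','s3.png');snap('side','d3.png')
E
```

```text
time_s: 5.2
ee_pos: [0.4646, -0.0914, 0.4242]
eef_rot: [-3.141, -0.0, 1.689]
force: [-0.1, -0.1, -1.1]
grip_width: 0.0078
grip_force: 25.0
```

View pics/w3.png

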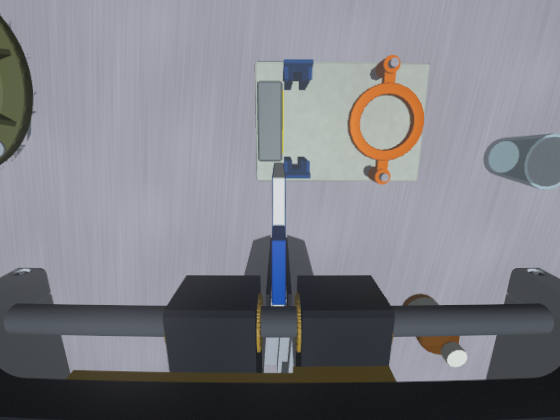

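The wrist view shows the stand base with corners (256,63), (430,65), (418,181) and (258,181). The ring is at (387,121), post tops at (393,62) and (382,177), the channels at (298,72) and (297,168), and the held panel's top edge runs (279,165) to (279,300). I'll fit these numerically and crop the channels.

Run:
```python
from h import *
w=load('w3.png'); hsv=cv2.cvtColor(w['img'],cv2.COLOR_BGR2HSV)
m=cv2.inRange(hsv,(5,180,90),(16,255,255)); m[200:]=0
cs,_=cv2.findContours(m,cv2.RETR_CCOMP,cv2.CHAIN_APPROX_NONE)
h=[c for c in cs if 500<cv2.contourArea(c)]
for c in h:
    e=cv2.fitEllipse(c);print('ell',np.round(e[0],1),np.round(e[1],1),plane(w,*e[0],.07).round(4))
pp=[plane(w,*q,.078) for q in((394,62),(382.5,177))];d=pp[0]-pp[1];print('posts',np.round(pp,4).tolist(),np.mean(pp,0).round(4),'yaw',np.arctan2(d[1],d[0]),np.linalg.norm(d))
c=[plane(w,*q,.012) for q in((256,63),(430,65),(418,181),(258,181))]
print('base',np.round(c,4).tolist(),np.mean(c,0).round(4))
for i,j in((0,1),(3,2)):d=c[j]-c[i];print(np.arctan2(d[1],d[0]),np.linalg.norm(d))
for q in((279,165),(279,300)):print('panel',plane(w,*q,.2274).round(4))
cv2.imwrite('pics/c3.png',cv2.resize(w['img'][50:200,235:435],(800,600),interpolation=cv2.INTER_CUBIC))
```

```text
ell [387.7 119.2] [ 64.5 105.8] [0.5738 0.0124 0.07  ]
ell [386.5 121.6] [55.2 59.9] [0.573  0.0097 0.07  ]
posts [[0.566, 0.0685, 0.078], [0.578, -0.0505, 0.078]] [0.572 0.009 0.078] yaw 1.6713325156234016 0.11960159256579747
base [[0.4183, 0.0638, 0.012], [0.6339, 0.0886, 0.012], [0.6522, -0.0565, 0.012], [0.4358, -0.0826, 0.012]] [0.5351 0.0033 0.012 ]
0.11471097989875435 0.21705140269433715
0.1200060972485582 0.21798255174374706
panel [ 0.4588 -0.036   0.2274]
panel [ 0.4696 -0.1269  0.2274]
```

View pics/c3.png

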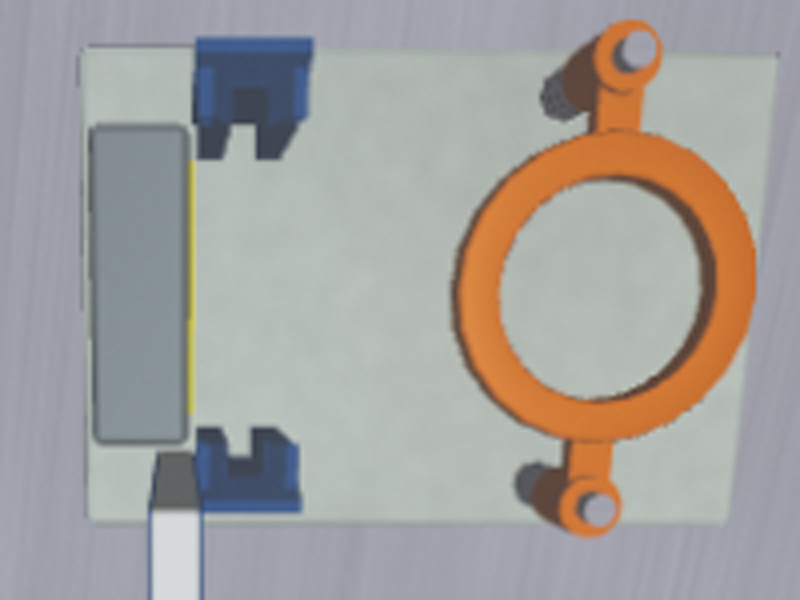

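The crop shows the slot gap in the far channel at crop columns 228–256 and in the near one at 224–250. The panel's top edge ends at crop (176,508), and the dark patch above that is its end face.

Run:
```python
from h import *
w=load('w3.png')
g=lambda x,y,z:plane(w,x/4+235-.375,y/4+50-.375,z)
f=(g(228,140,.072)+g(256,140,.012))/2; n=(g(224,445,.072)+g(250,445,.012))/2
print('far',f.round(4),'near',n.round(4)); d=f-n;print('yaw',np.arctan2(d[1],d[0])-np.pi/2)
print('gap w',g(228,140,.072)-g(256,140,.012))
for a,b,z in((315,38,.084),(302,512,.084),(197,38,.084),(197,512,.084)):print('outer',g(a,b,z).round(4))
e=g(176,508,.2274);print('panel far top',e.round(4));
e2=g(176,600,.2274);d=e-e2;print(np.arctan2(d[1],d[0]))
o=ctrl.get_obs();x=Ro.from_euler('xyz',o['eef_rot']).as_matrix()[:,0];print('panel c offset',(e-.05*x-o['ee_pos'])[:2],x.round(4))
s=load('s3.png')
print(proj(w,[.4740,-.0020,.012]))
```

```text
far [0.469  0.0397 0.042 ] near [ 0.479  -0.0476  0.042 ]
yaw 0.11407117681610379
gap w [-0.01007628 -0.01051244  0.06      ]
outer [0.4824 0.0592 0.084 ]
outer [ 0.4963 -0.0602  0.084 ]
outer [0.4529 0.0557 0.084 ]
outer [ 0.4676 -0.0636  0.084 ]
panel far top [ 0.4594 -0.043   0.2274]
1.689360407819506
panel c offset [ 0.00072431 -0.00091409] [-1.172e-01  9.931e-01  1.000e-04]
(np.float64(293.72716869660735), np.float64(123.06871328286604))
```

```bash
python3 -c "
from h import *
rel(.4735,-.0016,.39,1.683)"
```

```text
row cm [8.84 1.95 3.43] rad [-0.0006 -0.0001  0.0053] t 5.35
```

```bash
python3 -m jog '[[3,0.6,0,0,0,0.005],[6,1.2,0,0,0,0.005],[8,1.8,0,0,0,0.005],[8.85,1.95,0,0,0,0.005],[8.85,1.95,1,0,0,0.005],[8.85,1.95,2.5,0,0,0.005],[8.85,1.95,3.4,0,0,0.005],[8.85,1.95,3.4,0,0,0.005]]'
python3 - <<'E'
from h import *
rel(.4735,-.0016,.39,1.683)
a=snap('scene','s4.png');b=snap('side','d4.png')
C=lambda c,x,y:cv2.resize(c['img'][y:y+75,x:x+50],(400,600),interpolation=cv2.INTER_CUBIC)
cv2.imwrite('pics/c4.png',np.hstack([C(a,245,125),C(b,295,160)]))
E
```

```text
time_s: 6.15
ee_pos: [0.473, -0.0013, 0.3891]
eef_rot: [-3.139, -0.0, 1.684]
force: [0.0, -0.2, -0.4]
grip_width: 0.0083
grip_force: 25.0
row cm [-0.04  0.04 -0.09] rad [-0.0026 -0.0004  0.0008] t 6.15
```

View pics/c4.png

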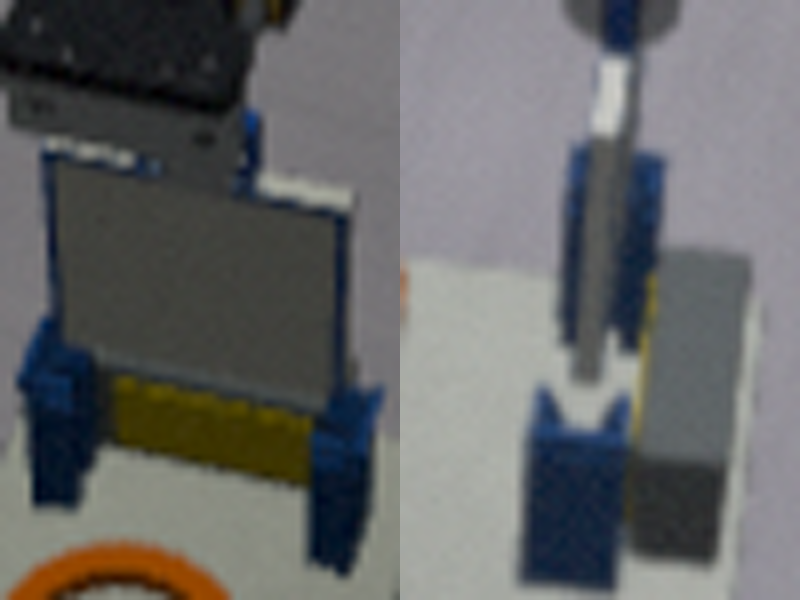

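The panel hangs just above the slot: in the side crop its underside is at (586,380), right over the notch at (585,410). In the scene crop it sits between both channels. I'm lowering it now.

```bash
python3 -m jog '[[0,0,0.5,0,0,0],[0,0,1,0,0,0],[0,0,1.5,0,0,0],[0,0,2,0,0,0],[0,0,2.5,0,0,0],[0,0,3,0,0,0]]'
```

```text
time_s: 6.85
ee_pos: [0.4731, -0.0004, 0.3602]
eef_rot: [-3.141, -0.0, 1.685]
force: [0.3, -0.8, -0.8]
grip_width: 0.0078
grip_force: 25.0
```

```bash
python3 -m jog '[[0,0,0.7,0,0,0],[0,0,1.4,0,0,0],[0,0,2.1,0,0,0],[0,0,2.8,0,0,0],[0,0,3.5,0,0,0],[0,0,4.2,0,0,0],[0,0,4.7,0,0,0],[0,0,4.8,0,0,0]]'
```

```text
time_s: 7.65
ee_pos: [0.4731, -0.0004, 0.312]
eef_rot: [-3.141, -0.0, 1.685]
force: [0.4, -0.5, -0.3]
grip_width: 0.0076
grip_force: 25.0
```

```bash
python3 -m jog '[[0,0,0.15,0,0,0],[0,0,0.3,0,0,0],[0,0,0.4,0,0,0],[0,0,0.5,0,0,0],[0,0,0.5,0,0,0]]'
```

```text
time_s: 8.15
ee_pos: [0.4733, -0.0004, 0.3086]
eef_rot: [3.141, 0.0, 1.685]
force: [-3.4, 1.2, 8.7]
grip_width: 0.0079
grip_force: 25.0
```

```bash
python3 -m jog '[[0,0,0,0,0,0],[0,0,0,0,0,0],[0,0,0,0,0,0],[0,0,0,0,0,0],[0,0,0,0,0,0],[0,0,0,0,0,0],[0,0,0,0,0,0]]' 100
python3 -m jog '[[0,0,-1,0,0,0],[0,0,-4,0,0,0],[0,0,-8,0,0,0],[0,0,-11,0,0,0],[0,0,-12,0,0,0],[0,0,-12,0,0,0]]'
python3 - <<'E'
from h import *
rel(.476-.02*0,.312-.09,.42,1.68)
E
```

```text
time_s: 8.85
ee_pos: [0.4732, -0.0004, 0.3076]
eef_rot: [-3.142, -0.0, 1.685]
force: [0.6, -0.1, -0.8]
grip_width: 0.0604
grip_force: 0.0
time_s: 9.45
ee_pos: [0.473, -0.0004, 0.4288]
eef_rot: [3.139, 0.0, 1.685]
force: [0.4, 0.5, 0.3]
grip_width: 0.094
grip_force: 0.0
row cm [22.06  2.82  0.88] rad [0.0024 0.0004 0.0048] t 9.45
```

```bash
python3 -m jog '[[4,0.5,0,0,0,0],[9,1,0,0,0,0],[14,1.7,0,0,0,0],[19,2.4,0,0,0,0],[21.5,2.8,0,0,0,0],[22,2.8,0,0,0,0],[22,2.8,0,0,0,0]]'
python3 - <<'E'
from h import *
w=snap('wrist','w5.png');a=snap('scene','s5.png');b=snap('side','d5.png')
C=lambda c,x,y:cv2.resize(c['img'][y:y+75,x:x+50],(400,600),interpolation=cv2.INTER_CUBIC)
cv2.imwrite('pics/c5.png',np.hstack([C(a,245,125),cv2.resize(w['img'][60:360,80:480],(400,300)).repeat(2,0)[:600] if 0 else np.vstack([cv2.resize(w['img'],(400,300)),cv2.resize(b['img'][140:240,255:388],(400,300),interpolation=cv2.INTER_CUBIC)])]))
m=cv2.inRange(cv2.cvtColor(w['img'],cv2.COLOR_BGR2HSV),(0,200,100),(5,255,255))
n,l,s,ce=cv2.connectedComponentsWithStats(m)
for i in range(1,n):
    if s[i,4]>50: print(s[i],ce[i].round(1),plane(w,*ce[i],.153).round(4))
h=cv2.inRange(cv2.cvtColor(a['img'],cv2.COLOR_BGR2HSV),(105,140,50),(125,255,255));h[:130]=0;h[160:]=0
n,l,s,ce=cv2.connectedComponentsWithStats(h)
for i in range(1,n):
    if s[i,4]>8:print('tab',s[i],ce[i])
print('expected tab',proj(a,[.473,-.0005,.126]),'tab top',proj(a,[.473,-.0005,.14]))
E
```

```text
time_s: 10.15
ee_pos: [0.4758, 0.2216, 0.4261]
eef_rot: [-3.139, 0.001, 1.686]
force: [-0.3, 0.0, 0.4]
grip_width: 0.094
grip_force: 0.0
tab [263 158   9   2  14] [266.28571429 158.64285714]
expected tab (np.float64(270.31812990766025), np.float64(161.97172765885074)) tab top (np.float64(270.2787971933545), np.float64(158.54942652056863))
```

View pics/c5.png

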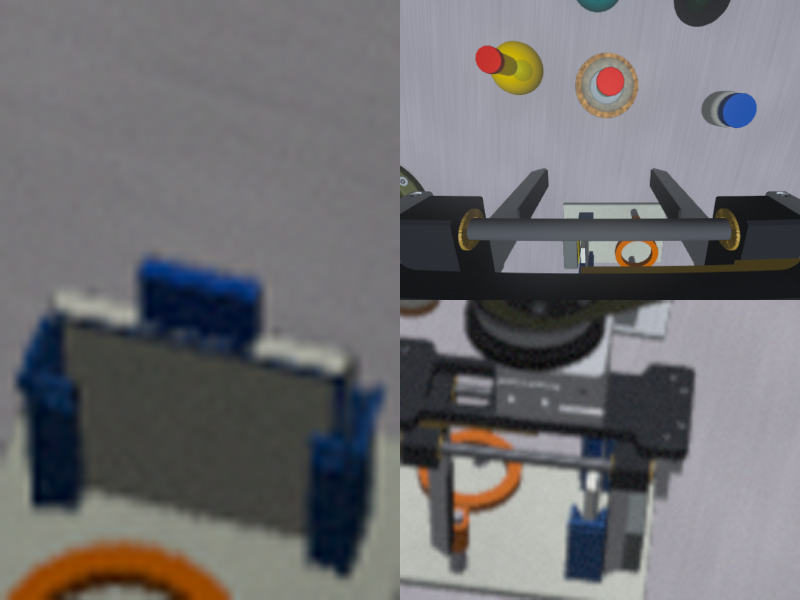

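The panel stands home between both channels. The wrist view shows the clear flask's red cap at about (294,115), in the cork ring at (290,119). I'll fit the cap for the grasp.

Run:
```python
from h import *
w=load('w5.png'); hsv=cv2.cvtColor(w['img'],cv2.COLOR_BGR2HSV)
m=cv2.inRange(hsv,(0,150,80),(5,255,255))|cv2.inRange(hsv,(174,150,80),(180,255,255))
n,l,s,ce=cv2.connectedComponentsWithStats(m)
for i in range(1,n):
    if s[i,4]>200: print(s[i],ce[i].round(1),plane(w,*ce[i],.154).round(4))
P=plane(w,*min((ce[i] for i in range(1,n) if s[i,4]>200),key=lambda p:abs(p[0]-294)),.153)
print('ring ctr',plane(w,(606-400)*1.4,85*1.4,.03))
rel(P[0],P[1],.4,1.68)
```

```text
[ 106   64   36   39 1067] [123.4  82.8] [0.337  0.3213 0.154 ]
[ 275   94   39   40 1180] [293.9 113.5] [0.4781 0.3126 0.154 ]
ring ctr [0.47708614 0.31400304 0.03      ]
row cm [9.17 1.24 2.72] rad [-0.0007  0.0003  0.0035] t 10.3
```

```bash
python3 -m jog '[[4,0.5,0,0,0,0],[8,1,0,0,0,0],[9.15,1.2,0,0,0,0],[9.15,1.2,0,0,0,0]]'
python3 -m jog '[[0,0,2.5,0,0,0],[0,0,6,0,0,0],[0,0,9,0,0,0],[0,0,11,0,0,0],[0,0,12.2,0,0,0],[0,0,12.2,0,0,0],[0,0,12.2,0,0,0]]'
python3 -m jog '[[0,0,0,0,0,0],[0,0,0,0,0,0],[0,0,0,0,0,0],[0,0,0,0,0,0],[0,0,0,0,0,0],[0,0,0,0,0,0],[0,0,0,0,0,0],[0,0,0,0,0,0]]' 0 30
python3 -m jog '[[0,0,0,0,0,0],[0,0,0,0,0,0],[0,0,0,0,0,0],[0,0,0,0,0,0]]'
```

```text
time_s: 10.7
ee_pos: [0.4776, 0.3137, 0.4272]
eef_rot: [-3.141, 0.0, 1.685]
force: [-0.2, -0.8, -0.8]
grip_width: 0.0937
grip_force: 0.0
time_s: 11.4
ee_pos: [0.4778, 0.313, 0.3067]
eef_rot: [3.14, -0.0, 1.684]
force: [0.3, -0.2, 0.3]
grip_width: 0.0939
grip_force: 0.0
time_s: 12.2
ee_pos: [0.4775, 0.3136, 0.3056]
eef_rot: [-3.142, 0.0, 1.685]
force: [0.6, -0.1, 0.4]
grip_width: 0.034
grip_force: 0.0
time_s: 12.6
ee_pos: [0.4775, 0.3136, 0.3056]
eef_rot: [3.142, -0.0, 1.685]
force: [-0.1, -0.5, 0.8]
grip_width: 0.0325
grip_force: 30.0
```

Opening 32.5 mm means the pads hold the 33 mm cap rather than the 28 mm neck, so I'll reopen, go a bit lower and regrip.

```bash
python3 -m jog '[[0,0,0,0,0,0],[0,0,0,0,0,0],[0,0,0,0,0,0],[0,0,0,0,0,0],[0,0,0.3,0,0,0],[0,0,0.5,0,0,0],[0,0,0.5,0,0,0]]' 70
python3 -m jog '[[0,0,0,0,0,0],[0,0,0,0,0,0],[0,0,0,0,0,0],[0,0,0,0,0,0],[0,0,0,0,0,0],[0,0,0,0,0,0],[0,0,0,0,0,0],[0,0,0,0,0,0]]' 0 30
python3 -m jog '[[0,0,0,0,0,0],[0,0,0,0,0,0]]'
```

```text
time_s: 13.3
ee_pos: [0.4774, 0.3136, 0.3002]
eef_rot: [-3.141, 0.0, 1.685]
force: [0.5, -0.7, 0.9]
grip_width: 0.0659
grip_force: 0.0
time_s: 14.1
ee_pos: [0.4775, 0.3136, 0.3007]
eef_rot: [3.141, -0.0, 1.685]
force: [0.3, 0.7, 0.3]
grip_width: 0.0323
grip_force: 30.0
time_s: 14.3
ee_pos: [0.4775, 0.3136, 0.3007]
eef_rot: [3.141, -0.0, 1.685]
force: [0.2, -0.1, 0.4]
grip_width: 0.032
grip_force: 30.0
```

Run:
```python
from h import *
a=snap('scene','s6.png');b=snap('side','d6.png')
for c in(a,b):
  print([np.round(proj(c,[.4776,.3130,z])).tolist() for z in(.03,.10,.12,.142,.154)])
C=lambda c,x,y:cv2.resize(c['img'][y:y+90,x:x+60],(400,600),interpolation=cv2.INTER_CUBIC)
cv2.imwrite('pics/c6.png',np.hstack([C(a,350,165),C(b,250,255)]))
```

```text
[[380.0, 221.0], [385.0, 206.0], [386.0, 202.0], [388.0, 197.0], [389.0, 194.0]]
[[282.0, 322.0], [282.0, 303.0], [282.0, 297.0], [282.0, 291.0], [282.0, 287.0]]
```

View pics/c6.png

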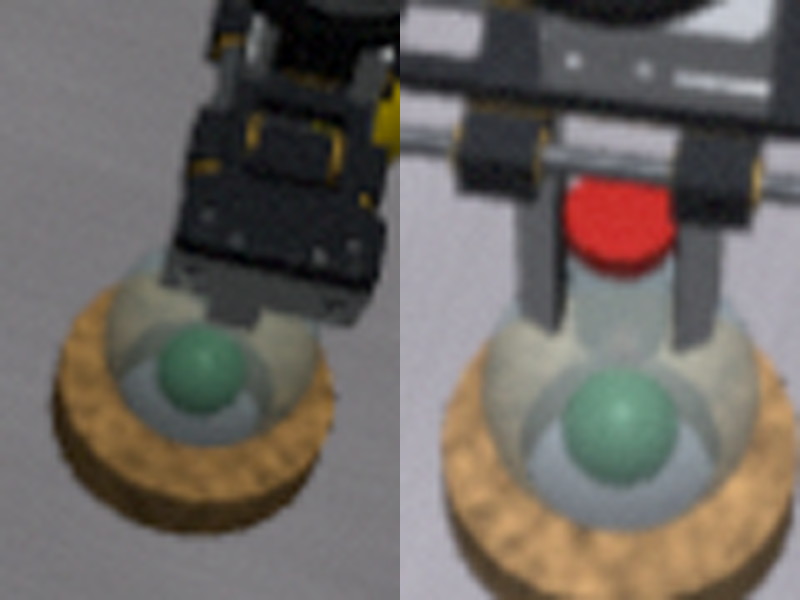

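The side crop shows the flat fingers closed on the red cap at crop (620,220), with tips just above the bulb shoulder. With straight finger faces the wider cap is always what gets clamped. The grip is firm and centred, so I'll raise the force a little and lift.

```bash
python3 -m jog '[[0,0,0,0,0,0],[0,0,0,0,0,0],[0,0,-1,0,0,0],[0,0,-3,0,0,0],[0,0,-6,0,0,0],[0,0,-9,0,0,0],[0,0,-11,0,0,0],[0,0,-11,0,0,0]]' 0 45
python3 -c "
from h import *
rel(.5727,.0097,.41,1.683)"
```

```text
time_s: 15.2
ee_pos: [0.4774, 0.3136, 0.4138]
eef_rot: [3.137, -0.002, 1.685]
force: [0.7, -0.2, -1.8]
grip_width: 0.0318
grip_force: 45.0
row cm [-31.28   6.01   0.35] rad [ 0.0045 -0.0019  0.0018] t 15.2
```

```bash
python3 -m jog '[[-2,1.5,0,0,0,0],[-6,3.5,0,0,0,0],[-10,5,0,0,0,0],[-14,6,0,0,0,0],[-18,6,0,0,0,0],[-22,6,0,0,0,0],[-26,6,0,0,0,0],[-29,6,0,0,0,0]]'
python3 -m jog '[[-1,0,0,0,0,0],[-2,0,0,0,0,0],[-2.3,0,0,0,0,0],[-2.3,0,0,0,0,0],[-2.3,0,0,0,0,0]]'
python3 - <<'E'
from h import *
rel(.5727,.0097,.345,1.683)
w=snap('wrist','w7.png');a=snap('scene','s7.png');b=snap('side','d7.png')
for n,c in(('s',a),('d',b)):print([np.round(proj(c,[.5727,.0092,z])).tolist() for z in(.07,.2645)])
C=lambda c,x,y:cv2.resize(c['img'][y:y+120,x:x+80],(400,600),interpolation=cv2.INTER_CUBIC)
cv2.imwrite('pics/c7.png',np.hstack([C(a,220,115),C(b,240,115)]))
E
```

```text
time_s: 16.0
ee_pos: [0.57, 0.0301, 0.4093]
eef_rot: [-3.14, -0.0, 1.684]
force: [0.5, -0.1, -1.9]
grip_width: 0.032
grip_force: 45.0
time_s: 16.5
ee_pos: [0.5726, 0.0103, 0.4106]
eef_rot: [-3.141, -0.0, 1.686]
force: [0.1, 1.2, -1.0]
grip_width: 0.0319
grip_force: 45.0
row cm [-0.06  0.    6.56] rad [-0.0001 -0.0001  0.0028] t 16.5
[[259.0, 204.0], [257.0, 156.0]]
[[277.0, 196.0], [277.0, 132.0]]
```

View pics/c7.png

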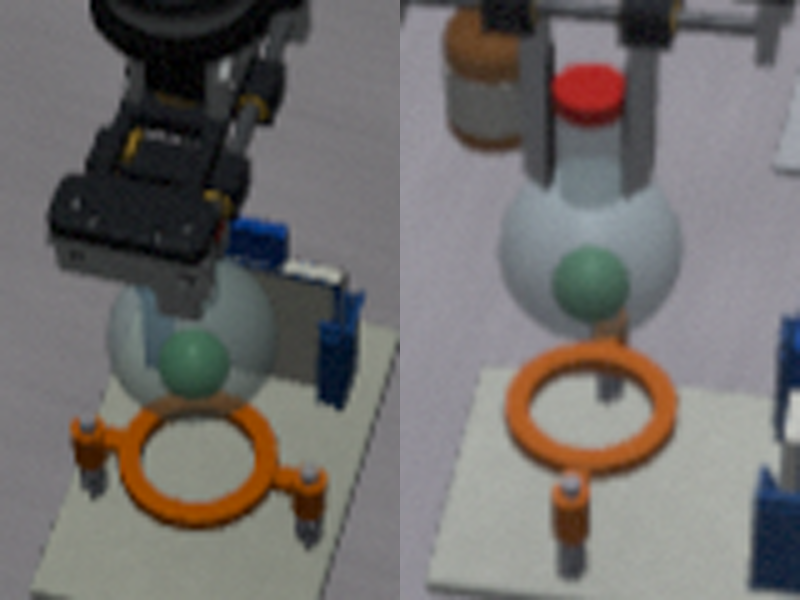

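The flask hangs upright, centred over the ring: side bulb (591,255) over ring (591,408), scene bulb (190,335) over ring (199,460), which matches the projection. I'm lowering it now.

```bash
python3 -m jog '[[0,0,1.5,0,0,0],[0,0,3.5,0,0,0],[0,0,5,0,0,0],[0,0,6,0,0,0],[0,0,6.5,0,0,0],[0,0,6.5,0,0,0]]'
python3 -m jog '[[0,0,0.2,0,0,0],[0,0,0.4,0,0,0],[0,0,0.6,0,0,0],[0,0,0.8,0,0,0],[0,0,1.0,0,0,0],[0,0,1.0,0,0,0]]'
```

```text
time_s: 17.25
ee_pos: [0.5727, 0.0096, 0.3454]
eef_rot: [-3.141, -0.0, 1.685]
force: [-0.4, 0.6, -1.7]
grip_width: 0.0319
grip_force: 45.0
time_s: 17.85
ee_pos: [0.5727, 0.0095, 0.3357]
eef_rot: [3.141, -0.0, 1.685]
force: [0.5, 0.6, 2.3]
grip_width: 0.032
grip_force: 45.0
```

```bash
python3 -m jog '[[0,0,0.2,0,0,0],[0,0,0.4,0,0,0],[0,0,0.6,0,0,0],[0,0,0.8,0,0,0],[0,0,1.0,0,0,0],[0,0,1.1,0,0,0],[0,0,1.1,0,0,0]]'
```

```text
time_s: 18.55
ee_pos: [0.5727, 0.0095, 0.3247]
eef_rot: [3.141, -0.0, 1.685]
force: [-0.4, 1.9, 6.7]
grip_width: 0.0319
grip_force: 45.0
```

```bash
python3 -m jog '[[0,0,0.05,0,0,0],[0,0,0.1,0,0,0],[0,0,0.15,0,0,0],[0,0,0.15,0,0,0]]'; python3 -m jog '[[0,0,0.05,0,0,0],[0,0,0.1,0,0,0],[0,0,0.1,0,0,0],[0,0,0.1,0,0,0]]'
```

```text
time_s: 18.95
ee_pos: [0.5727, 0.0095, 0.3234]
eef_rot: [3.141, -0.0, 1.685]
force: [-0.4, 2.5, 6.1]
grip_width: 0.0318
grip_force: 45.0
time_s: 19.35
ee_pos: [0.5728, 0.0096, 0.3229]
eef_rot: [3.14, -0.0, 1.685]
force: [-0.6, 2.0, 9.3]
grip_width: 0.0316
grip_force: 45.0
```

```bash
python3 -m jog '[[0,0,0.05,0,0,0],[0,0,0.1,0,0,0],[0,0,0.1,0,0,0],[0,0,0.1,0,0,0],[0,0,0.1,0,0,0]]'
python3 - <<'E'
from h import *
b=snap('side','d8.png');a=snap('scene','s8.png')
for c in(a,b):print([np.round(proj(c,[.5727,.0092,z]),1).tolist() for z in(.07,.052)])
C=lambda c,x,y:cv2.resize(c['img'][y:y+120,x:x+80],(400,600),interpolation=cv2.INTER_CUBIC)
cv2.imwrite('pics/c8.png',np.hstack([C(a,220,115),C(b,240,115)]))
E
```

```text
time_s: 19.85
ee_pos: [0.5728, 0.0096, 0.3225]
eef_rot: [3.139, 0.0, 1.685]
force: [-2.0, 3.2, 15.1]
grip_width: 0.0317
grip_force: 45.0
[[259.3, 204.4], [259.5, 208.3]]
[[277.3, 195.6], [277.3, 200.7]]
```

View pics/c8.png

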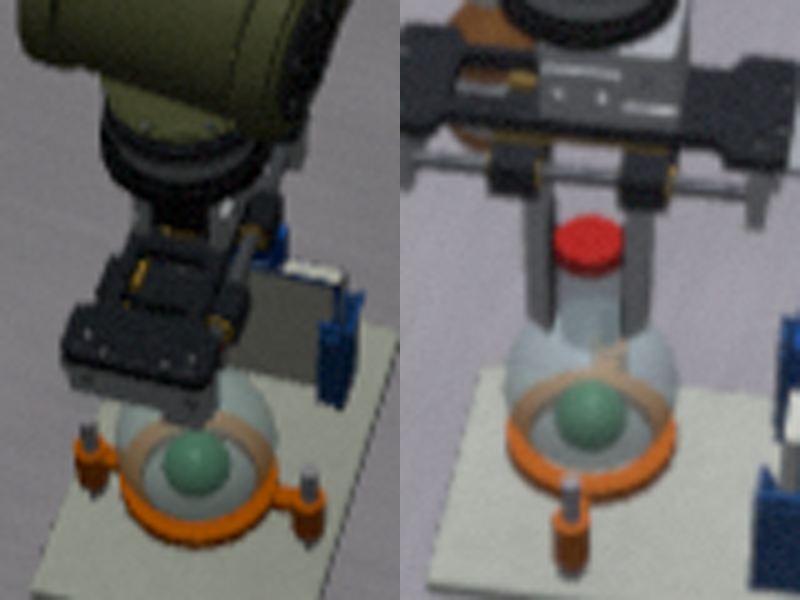

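The flask is upright in the ring, the ring is at its stop (posts stand proud, side ring at (591,430)), and the wrist force has risen sharply to 15 N. The panel is still home and clear of the fingers, so I'm handing in.

```bash
python3 -m jog '[[0,0,0,0,0,0],[0,0,0,0,0,0],[0,0,0,0,0,0]]'; python3 -c "
from station import ctrl
print(ctrl.hand_in())"
```

```text
time_s: 20.25
ee_pos: [0.5728, 0.0096, 0.3226]
eef_rot: [3.139, 0.0, 1.685]
force: [-2.0, 1.8, 16.4]
grip_width: 0.0319
grip_force: 45.0
the job is handed in; nothing more can be done
None
```

The job is handed in at 20.25 s, with no verdict returned: the panel is home in the slot and released, and the flask is held upright against the ring's stop (16 N at the wrist), gripped by its cap rather than the neck.

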